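Fit a handle to the file in the bench vise

ROBOT

A 6-joint arm with a two-finger parallel gripper is mounted at the origin on the work surface. World frame = base frame: x ahead of the robot, y to its left, z up, the work surface at z = 0. Lengths are in m, angles in rad, forces in N, time in s.
With the tool pointing down it reaches from about 0.275 to 1 m from the base axis. Payload 8.4 kg.
Tool frame: the origin (TCP) lies on the centre line of the jaws, within the pads' length; the fingertips stand 17 mm ahead of it and the grasp point (between the pads) lies 2 mm behind it (bot.tcp_to_tips is the z of the fingertips in the tool frame, in m); z points along the fingers, y is the line along which they close (so a half turn about z gives the same grasp; the last joint's range is limited). The gripper opens to 85 mm and grips with 20 to 120 N. Pads are 22 mm wide; open, the fingers measure 114 mm over their backs; the gripper's body (76 mm by 85 mm) begins 54 mm behind the grasp point. The pads swing forward as they close: fully open they stand 13 mm farther back than shut.
Start: joints at [1.252, 0.353, 1.633, -0, 1.155, -0.002], TCP at [0.195, 0.594, 0.248] pointing down, gripper open.
Joint ranges: [-2.63, 2.63], [-0.92, 2.1], [0.06, 2.66], [-1.3, 4.44], [0, 2.69], [-3.02, 3.02]. Speed limits (rad/s): [2.22, 2.22, 2.79, 3.14, 3.14, 3.14].

INTERFACE

Orientations are given as a unit quaternion [x, y, z, w].
In Python, from workcell import bot, hand, kinematics, get_obs, vision, hand_in gives the robot as it stands. The module is installed in compiled form; this text tells all that it offers. Calls block until the motion is done:
- bot.reach(position, orientation): joint-space move of the TCP to a pose.
- bot.servo_line(position, ori=None, velocity=0.15): straight line of the TCP; ori=None keeps the orientation; velocity is the mean speed in m/s.
- bot.goto_joints(angles): joint-space move.
- hand.move_gripper(opening, strength=None): finger opening in m; strength is the grip in N (None keeps the last); returns when the fingers have stopped.
- bot.dwell(seconds).
- kinematics.solve_ik(position, orientation): joint angles nearest the present ones, or None.
- get_obs(): the state.
- vision.read_camera(name): name is "scene" or "top" or "wrist"; returns a dict with "frame" (400x640x3 uint8, red, green, blue), "intrinsics" (3x3 intrinsics, pixels), "view" (4x4, takes a point from world to camera coordinates). Camera axes: x right, y down, z forward; pixel columns grow to the right and rows downward; lengths in m; the calibration is good to about 2 mm. A picture is of the moment at which its call begins. There is no depth.
A pose or a line that the arm cannot do raises bot.IKError and nothing moves.
- hand_in(): hands the job in; it is judged then, once.
The state is a dict: "time_s": time; "joint_pos": joint angles; "joint_vel": joint speeds; "joint_efforts": joint torques, N m; "position": TCP position; "orientation": TCP orientation; "wrist_force": force on the tool from outside, world axes, zero at the start; "ft_torque": the same for the moment, N m; "gripper_width": finger opening in m; "grip_force": force on a finger pad.
Only numpy, scipy, OpenCV 4.12 (cv2) and the standard library are available. Lean on these libraries where they do the work, as an engineer would, in place of code of your own. Each camera call takes 0.05 s, during which the arm holds its last target. There are 200 camera calls.

TASK

Take the pale wooden handle with the brass ferrule from the rack and fit it on the tang of the file clamped in the vise: set it over the tang, let it centre itself, then press it straight down until the ferrule is fully home on the file's shoulder. Press firmly and steadily but keep the push below about 28 N, or the file is driven down between the jaws; leave the handle standing upright on the tang and let go, and leave everything else on the bench where it is.

Things in the scene. Friction and masses are not known exactly. Their poses are not given: they have to be found in the camera images.
- handle: the wanted file handle: pale turned wood with a brass ferrule, 112 mm long, about 80 g, standing ferrule down in one of the rack's three holes (which one varies). Origin: centre of the ferrule's open underside; z runs up along the handle to its rounded butt. Ferrule 21 mm across, 18 mm long. Bore in its underside: 17 mm wide at the mouth, 12 mm at z = 4 mm, then the tang's own taper, 56 mm deep.
- handle_grip (a point): point on that handle's axis, 82 mm above the ferrule's underside and 30 mm below the butt, at the waist: good to grip from any side, 29 to 31 mm across there (belly 32 mm across, 24 mm lower down).
- shoulder (a point): on the file clamped upright in the vise: the point on the tang's axis where the tang leaves the file's shoulder, a flat 17 mm across on the end of the dark steel blade, 155 mm above the bench. The handle is home when its ferrule's underside rests on this shoulder.
- tang_tip (a point): tip of the file's bright steel tang, 45 mm straight above the shoulder. The tang is a round upright taper, 13.6 mm across at the shoulder and 6.4 mm at the tip.
- file: the clamped file: dark blade 18 mm by 5 mm, tang up; origin at the shoulder. The handle's bore is a tight fit: by its own weight it stops, centred, 3 to 5 mm short of the shoulder; from there a push of 12 N growing to 17 N drives it on. Home, the push rises steeply: 20 to 24 N means home; above 28 N the file slides down in the jaws. Pressed on, the handle stays by its own grip.
- vise: the blue bench vise holding the file, fixed to the bench; jaw tops 115 mm above the bench. Origin: on the bench directly below the tang; its x axis points from the tommy bar to the small anvil at the back.
- rack: fixed wooden rack, 60 mm by 212 mm (along its y) and 26 mm high, origin at the centre of its underside. Three round holes 12 mm deep in a row along y at -70, 0 and +70 mm; a handle stands on the hole's floor, 14 mm above the bench, so its ferrule just shows.
- handle_red: a red plastic handle with a steel ferrule, of the same shape, in another hole of the rack: not wanted, leave it in place.
- handle_black: a black plastic handle with a steel ferrule, of the same shape, in the third hole of the rack: not wanted, leave it in place.
- jar: amber glass jar with white cap, 56 mm across and 75 mm high: leave it.
- mandrel: steel ring mandrel, a tapered rod 290 mm long and up to 27 mm thick lying on the bench: leave it.
- saw: piercing saw with brass frame lying on the bench, about 150 mm by 110 mm plus its handle: leave it.
- file_spare: another file, with a wooden handle, 285 mm long, lying on the bench: leave it.
- hammer: hammer with a wooden handle, 250 mm long, lying on the bench: leave it.
- bowl: small brass bowl, 100 mm across and 35 mm high: leave it.
Mind the look-alikes: they are no part of the job. Of the things that look like the handle, the middle-sized one is meant.

How it is judged:
On the way, in this order (a step that is already met when the one before it is completed fails the run):
1. the handle is set over the tang: bore and tang in line, the ferrule well below the tang's tip (z of handle in the frame of shoulder below 0.03 m and horizontal distance between handle and shoulder below 0.004 m and angle between handle's own z axis and vertical below 0.15 rad), for 0.1 s.
2. the handle is pressed fully home on the shoulder (z of handle in the frame of shoulder below 0.0015 m and horizontal distance between handle and shoulder below 0.002 m), for 0.2 s.
At the end, for the whole second after the job is handed in: The wooden handle stands upright (within 3 degrees) and centred (within 2 mm) on the file's tang with its ferrule home on the shoulder (gap under 1.8 mm), at rest and released (z of handle in the frame of shoulder below 0.0018 m and horizontal distance between handle and shoulder below 0.002 m and angle between handle's own z axis and vertical below 0.052 rad and linear speed of handle below 0.01 m/s and contact force between the fingers and handle below 0.1 N); the robot touches nothing.
It fails at once if the file is driven down in the vise jaws by more than 2.5 mm (pushed too hard) (distance of shoulder from where it was at the start of the episode above 0.0025 m).
It fails at once if something else on the bench is moved by more than 25 mm (distance of any of handle_red, handle_black, jar, mandrel, saw, file_spare, hammer, bowl from where it was at the start of the episode above 0.025 m).
It fails at once if one of the other handles is knocked over or pulled out of the rack (angle between any of handle_red, handle_black's own z axis and vertical above 0.3 rad).
It also fails if it takes over 51 s, if anything falls off the work surface, if the arm or the gripper's body presses on something with over 40 N, if the wrist force passes 120 N, or if a joint passes its speed limit or range.

## Working session

There is one attempt and no reset: what is moved stays moved. The work goes in short steps, each a Python script; the robot and the scene stay as the last script left them, time stands still between calls to the robot, and variables do not carry over. Pictures are saved under pics/ and viewed, at most 10 in all, crops included, and the job is handed in when it is done.

```bash
mkdir -p pics; cat > h.py <<'E'
import numpy as np, cv2
from workcell import bot, hand, kinematics, get_obs, vision, hand_in
def snap(n,fn=None):
    c=vision.read_camera(n)
    if fn: cv2.imwrite('pics/'+fn,c['frame'][:,:,::-1])
    return c
def ray(c,uv):
    V=np.array(c['view']);R=V[:3,:3];o=-R.T@V[:3,3]
    d=R.T@np.linalg.inv(c['intrinsics'])@np.array([uv[0],uv[1],1.]);return o,d/np.linalg.norm(d)
def plane(c,uv,z):
    o,d=ray(c,uv);return o+d*(z-o[2])/d[2]
def tri(rs):
    A=np.zeros((3,3));b=np.zeros(3)
    for o,d in rs:
        P=np.eye(3)-np.outer(d,d);A+=P;b+=P@o
    p=np.linalg.solve(A,b);return p,[np.linalg.norm((np.eye(3)-np.outer(d,d))@(p-o)) for o,d in rs]
def proj(c,p):
    q=np.array(c['view'])@np.append(p,1);u=np.array(c['intrinsics'])@q[:3];return u[:2]/u[2]
E
python3 - <<'E'
from h import *
for n in ['scene','top']:
    c=snap(n,n+'0.png'); o,d=ray(c,(320,200)); print(n,o.round(3),d.round(3),np.array(c['intrinsics'])[0])
o=get_obs();print(o['time_s'],o['orientation'],o['wrist_force'])
E
```

```text
scene [ 1.488 -0.561  1.03 ] [-0.662  0.376 -0.649] [463.45191667   0.         317.10885048]
top [ 0.402 -0.043  1.605] [ 0.094  0.019 -0.995] [401.47692563   0.         326.31782073]
0.1 [ 1.57770803e-01  9.87475563e-01 -6.14813984e-04 -9.26948978e-05] [-0.06938624 -0.68491308  0.13900978]
```

View pics/scene0.png

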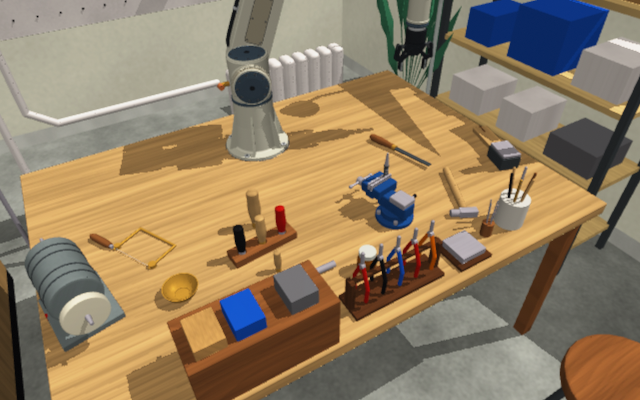

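View pics/top0.png

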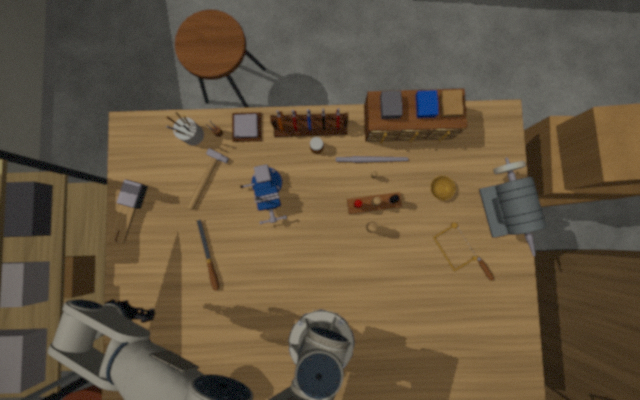

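The scene view shows the rack at about (262,243), with black (239,238), pale (261,228) and red (280,218) handles. The vise with the upright tang is at (387,165).

Candidates for the wanted handle, as scene pixel / top pixel:
- Large pale handle standing on the bench: (253,205) / (371,227).
- Pale handle in the rack's middle hole: (261,228) / (377,201).
- Small pale one: (278,262) / (374,175).
- Red and black handles: wrong colour.

I choose the middle-sized one in the rack's middle hole and will check it in a close crop.

```bash
python3 - <<'E'
from h import *
s=cv2.imread('pics/scene0.png');t=cv2.imread('pics/top0.png')
r=lambda im,x,y,w,h,k:cv2.resize(im[y:y+h,x:x+w],None,fx=k,fy=k,interpolation=cv2.INTER_CUBIC)
a=np.hstack([r(s,220,180,80,60*100//60,5)[:300*5//5*1+200],r(s,350,145,80,100,5)[:500]])
b=np.hstack([r(t,335,160,80,40*2,5)[:],r(t,235,160,80,80,5)])
cv2.imwrite('pics/crop1.png',cv2.resize(np.vstack([a,b]),(640,720))[:600] if 0 else cv2.resize(np.vstack([a,b]),None,fx=.66,fy=.66))
E
```

```text
(no output)
```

View pics/crop1.png

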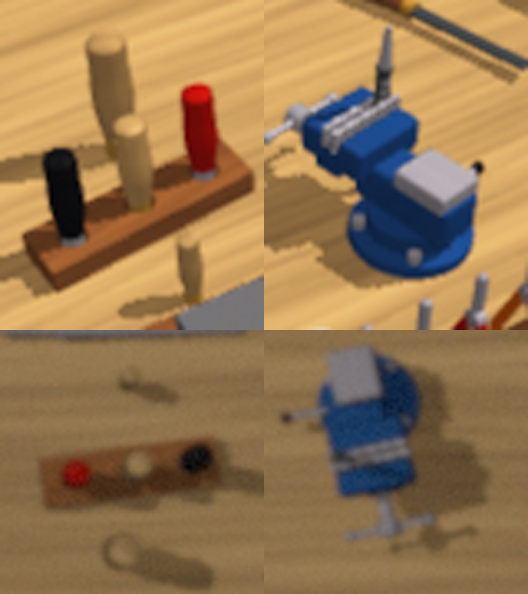

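The crop shows the middle hole's handle as pale wood with a brass ferrule, butt at scene (260,216) and top view (377,201). It is middle-sized between the large and small decoys, which stand on the bench. The tang tip is at scene (388,155). Next I triangulate coarsely, then look with the wrist camera.

```bash
python3 - <<'E'
from h import *
s=snap('scene');t=snap('top');w=snap('wrist','w0.png')
print('handle butt',tri([ray(s,(260,217)),ray(t,(377,201))]))
def cen(c,m,box):
    x,y,W,H=box;mm=np.zeros_like(m,np.uint8);mm[y:y+H,x:x+W]=m[y:y+H,x:x+W];M=cv2.moments(mm,True);return M['m10']/M['m00'],M['m01']/M['m00'],M['m00']
f=t['frame'].astype(int);R,G,B=f[...,0],f[...,1],f[...,2]
r=cen(t,(R>100)&(G<50),(340,185,70,35));k=cen(t,(R<45)&(G<45),(385,185,20,25));print(r,k)
pr,pk=plane(t,r,.12),plane(t,k,.12);print(pr,pk,'mid',(pr+pk)/2,'yaw',np.degrees(np.arctan2(*(pr-pk)[[0,1]])))
print('tang by scene z=.2',plane(s,(388,155),.2),'shoulder',plane(s,(386,165.6),.155))
for nm,uv,z in [('big',(371,227),.15),('small',(374,175),.08)]: print(nm,plane(t,uv,z))
T=np.array(get_obs()['position']);V=np.array(w['view']);print('wristcam',ray(w,(320,200)),T, np.array(w['intrinsics'])[0],get_obs()['joint_pos'])
E
```

```text
handle butt (array([ 0.5340223 , -0.22333889,  0.12032119]), [np.float64(0.0020999924828550977), np.float64(0.0020999924828550595)])
(357.9111111111111, 202.2888888888889, 45.0) (394.1296296296296, 198.87037037037038, 54.0)
[ 0.53055293 -0.15434434  0.12      ] [ 0.53925212 -0.28917619  0.12      ] mid [ 0.53490252 -0.22176026  0.12      ] yaw -3.6915356157560555
tang by scene z=.2 [0.56446218 0.20916165 0.2       ] shoulder [0.55826471 0.21040976 0.155     ]
big [ 0.43695563 -0.19599931  0.15      ]
small [ 0.63719812 -0.22295614  0.08      ]
wristcam (array([0.12708543, 0.61603137, 0.3744909 ]), array([ 0.28592247, -0.09074564, -0.95394632])) [0.19465149 0.59373782 0.2479479 ] [297.29040496   0.         319.20553134] [ 1.25158237e+00  3.53333539e-01  1.63369091e+00  2.96507400e-05
  1.15516229e+00 -2.40381844e-03]
```

```bash
cat >> h.py <<'E'
from scipy.spatial.transform import Rotation as Ro
def ori(yaw=0): # tool x=+Y, y=+X, z=-Z, turned by yaw about world z
    return (Ro.from_euler('z',yaw)*Ro.from_matrix(np.array([[0,1,0],[1,0,0],[0,0,-1.]]))).as_quat()
import pickle
E
python3 - <<'E'
from h import *
q=ori()
for p in [(.561,.21,.3),(.535,-.222,.2),(.535,-.222,.096)]: print(kinematics.solve_ik(p,q))
P=[(.521,.27,.29),(.601,.24,.29)]; C=[]
bot.reach(P[0],q);print(get_obs()['time_s']);C.append(snap('wrist'))
bot.servo_line(P[1],velocity=.2);C.append(snap('wrist'));print(get_obs()['time_s'])
bot.reach((.500,-.15,.24),q);print(get_obs()['time_s']);C.append(snap('wrist'))
bot.servo_line((.57,-.18,.24),velocity=.2);C.append(snap('wrist'));print(get_obs()['time_s'])
pickle.dump([dict(c) for c in C],open('C.pkl','wb'))
im=np.vstack([np.hstack([c['frame'] for c in C[:2]]),np.hstack([c['frame'] for c in C[2:]])])[:,:,::-1]
cv2.imwrite('pics/w4.png',cv2.resize(im,(800,500),interpolation=cv2.INTER_AREA))
for c,p in zip(C,[(.561,.21,.2)]*2+[(.535,-.222,.126)]*2): print(proj(c,np.array(p)))
E
```

```text
[ 3.55680397e-01  2.68318546e-01  1.63371361e+00 -4.44089210e-16
  1.23956050e+00  3.55680397e-01]
[-3.95919939e-01  3.33471338e-01  1.77933475e+00 -4.44089210e-16
  1.02878657e+00 -3.95919939e-01]
[-3.95919939e-01  4.68816573e-01  1.85001257e+00 -4.44089210e-16
  8.22763512e-01 -3.95919939e-01]
1.9417
2.6167
4.1167
4.75
[366.97391893 275.162754  ]
[268.69643047 241.37584159]
[355.55053975 272.11368654]
[279.00474775 242.61818797]
```

View pics/w4.png

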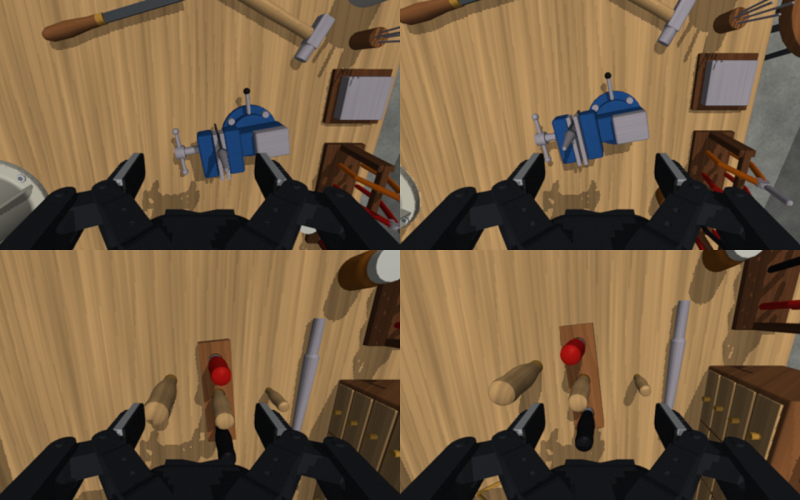

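The wrist views show the vise and tang near full-res (366,275) and (269,241). The pale handle sits between red and black near (355,272) and (279,243), with the large decoy to its left and the small one to its right. Now zoom on these.

```bash
python3 - <<'E'
import pickle,cv2,numpy as np
C=pickle.load(open('C.pkl','rb'));o=[]
for c,(x,y) in zip(C,[(330,210),(240,190),(320,215),(250,190)]):
    o.append(cv2.resize(c['frame'][y:y+75,x:x+75,::-1],None,fx=4,fy=4,interpolation=cv2.INTER_CUBIC))
cv2.imwrite('pics/z4.png',np.vstack([np.hstack(o[:2]),np.hstack(o[2:])]))
E
```

```text
(no output)
```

View pics/z4.png

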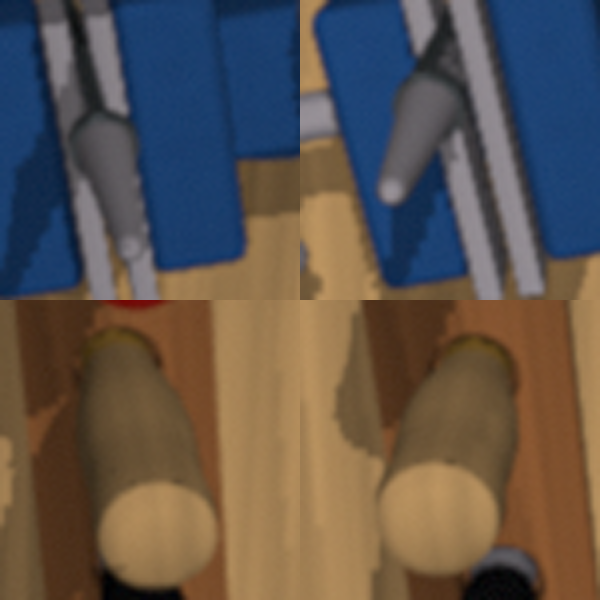

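The tang tip shows as a bright dot at (362.8,271.5) and (262.8,237.5), and the shoulder at about (356.2,242.5) and (274.2,211.2). The handle's butt disc is at (359.4,273.5) and (284.6,244.9), with the brass ferrule visible below it.

```bash
python3 - <<'E'
from h import *
C=pickle.load(open('C.pkl','rb'))
s=snap('scene')
print('tip',tri([ray(C[0],(362.75,271.5)),ray(C[1],(262.75,237.5))]), tri([ray(C[0],(362.75,271.5)),ray(C[1],(262.75,237.5)),ray(s,(388,154.7))]))
print('shoulder',tri([ray(C[0],(356.2,242.5)),ray(C[1],(274.2,211.2))]))
print('butt',tri([ray(C[2],(359.4,273.5)),ray(C[3],(284.6,244.9))]))
for i,uv in((2,(359.4,273.5)),(3,(284.6,244.9))): print(plane(C[i],uv,.124))
for i,uv in((0,(362.75,271.5)),(1,(262.75,237.5))): print(plane(C[i],uv,.2))
E
```

```text
tip (array([0.55697245, 0.21451107, 0.20216143]), [np.float64(0.000164924779788055), np.float64(0.0001649247797880199)]) (array([0.55762796, 0.21259479, 0.19724964]), [np.float64(0.0007286520163852614), np.float64(0.0017354805496030412), np.float64(0.0019495543555339242)])
shoulder (array([0.558096  , 0.21691122, 0.15060502]), [np.float64(0.000959334684531724), np.float64(0.00095933468453171)])
butt (array([ 0.53929279, -0.22644279,  0.12120093]), [np.float64(9.199898593439826e-05), np.float64(9.199898593435192e-05)])
[ 0.53888643 -0.22464623  0.124     ]
[ 0.539615   -0.22517798  0.124     ]
[0.55737096 0.21340316 0.2       ]
[0.55645609 0.21335121 0.2       ]
```

```bash
python3 - <<'E'
from h import *
q=ori();h=np.array([.539,-.225])
hand.move_gripper(.060)
bot.reach([*h,.18],q); bot.servo_line([*h,.094],velocity=.08)
print(get_obs()['wrist_force'])
hand.move_gripper(.02,80); o=get_obs();print(o['gripper_width'],o['grip_force'],o['wrist_force'],o['position'])
bot.servo_line([*h,.15],velocity=.08); bot.servo_line([*h,.325],velocity=.2)
o=get_obs();print(o['time_s'],o['gripper_width'],o['grip_force'],o['wrist_force'],o['position'])
t=np.array([.557,.2137])
bot.reach([*t,.325],q)
a=snap('wrist');b=snap('scene');c=snap('top');o=get_obs();print(o['time_s'],o['wrist_force'],o['position'])
pickle.dump([a,b,c],open('D.pkl','wb'))
k=lambda f,x,y,w,h,s:cv2.resize(f[y:y+h,x:x+w,::-1],None,fx=s,fy=s,interpolation=cv2.INTER_CUBIC)
im=np.hstack([k(b['frame'],350,90,80,120,5),k(a['frame'],260,200,120,180,10/3)])
cv2.imwrite('pics/d.png',im);print(im.shape)
E
```

```text
[ 0.21134486  0.11661064 -0.2826836 ]
0.028955579342551063 78.4940654039383 [-1.46681852 -0.20135907  4.27739624] [ 0.53911411 -0.2251245   0.09464091]
9.075 0.028894767677680767 78.9142955839634 [-0.47604341  0.07847088 -1.21254081] [ 0.53836447 -0.22474989  0.323586  ]
10.8417 [ 0.69109405  0.03308559 -0.9514765 ] [0.55735977 0.21267864 0.32502685]
(600, 800, 3)
```

View pics/d.png

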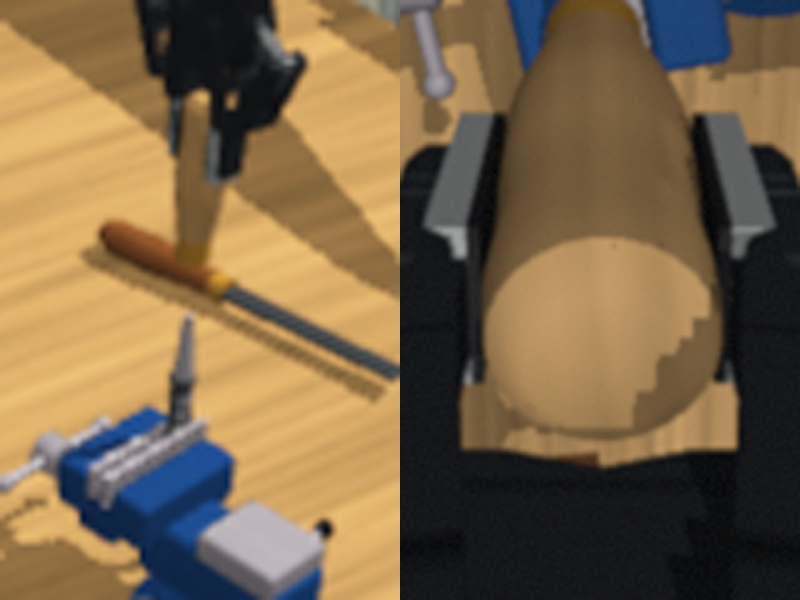

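```bash
python3 - <<'E'
from h import *
a,b,c=pickle.load(open('D.pkl','rb'))
p=np.array(get_obs()['position'])
zb=p[2]+.002-.082
print('butt pred',proj(a,[p[0],p[1],zb+.112]),'seen (321.5,301)', plane(a,(321.5,301),zb+.112))
print('ferrule top pred',proj(a,[p[0],p[1],zb+.018]),'seen ~(318.5,201)',plane(a,(318.5,201),zb+.018))
for n,uv,z in(('ferr',(388,143),zb),('tip',(387.6,153.6),.2),('butt',(389,109),zb+.112)): print(n,plane(b,uv,z),proj(b,[p[0],p[1],z]))
E
```

```text
butt pred [316.93688288 308.28888004] seen (321.5,301) [0.55906054 0.21584757 0.35702685]
ferrule top pred [317.88190449 218.18673044] seen ~(318.5,201) [0.55780005 0.22487793 0.26302685]
ferr [0.56345661 0.20542156 0.24502685] [388.72068026 141.36564102]
tip [0.55769985 0.21265395 0.2       ] [387.5407616  153.54437176]
butt [0.55398211 0.20488739 0.35702685] [391.87708742 108.78624881]
```

The ferrule hangs over the tang. At scene (388,143) it agrees with the prediction once the near rim is counted, and the tip is at (387.6,153.6). The handle is upright in the jaws. I now lower it with lateral force compliance.

```bash
python3 - <<'E'
from h import *
t=np.array([.557,.2137]);bot.dwell(.2);f0=np.array(get_obs()['wrist_force'])
bot.servo_line([*t,.285],velocity=.08);z=.285
while z>.2415:
    z-=.002;bot.servo_line([*t,z],velocity=.03);bot.dwell(.03)
    o=get_obs();f=np.array(o['wrist_force'])-f0
    print(round(z,4),np.array(o['position']).round(4),f.round(2),np.array(o['ft_torque']).round(2))
    if f[2]>8: break
    s=f[:2]*.0002; n=np.linalg.norm(s)
    if np.linalg.norm(f[:2])>1: t=t+s*min(1,.0007/n)
print(o['time_s'])
E
```

```text
0.283 [0.5571 0.2137 0.2833] [ 0.65  0.05 -0.02] [-0.01 -0.04 -0.03]
0.281 [0.557  0.2137 0.281 ] [-0.06 -1.13  0.83] [ 0.02 -0.01  0.07]
0.279 [0.5569 0.2134 0.2789] [0.77 0.29 0.29] [0.01 0.05 0.06]
0.277 [0.5569 0.2134 0.2769] [-0.3  -0.39  1.38] [ 0.04 -0.04  0.01]
0.275 [0.5569 0.2135 0.2749] [ 0.16  0.32 -0.05] [ 0.   -0.05  0.01]
0.273 [0.5569 0.2134 0.2729] [ 0.71 -0.25  0.37] [-0.04  0.02  0.01]
0.271 [0.557  0.2135 0.2709] [0.58 0.75 0.15] [-0.01 -0.04 -0.02]
0.269 [0.5569 0.2134 0.2689] [-0.07  0.61  0.27] [ 0.   -0.01  0.02]
0.267 [0.5569 0.2135 0.2669] [ 0.5  -0.05  0.15] [-0.03  0.01  0.02]
0.265 [0.5569 0.2135 0.2649] [-0.16  0.05 -0.08] [ 0.08 -0.02  0.02]
0.263 [0.5569 0.2134 0.2629] [1.51 0.17 0.9 ] [-0.02  0.01  0.02]
0.261 [0.5573 0.2135 0.2609] [ 0.8  -0.04  0.65] [ 0.    0.03 -0.  ]
0.259 [0.5572 0.2135 0.2589] [-0.27 -0.1   1.2 ] [-0.06  0.02 -0.04]
0.257 [0.5572 0.2135 0.2569] [ 0.43 -0.06  0.41] [-0.01  0.04  0.02]
0.255 [0.5573 0.2135 0.2549] [0.16 0.41 0.15] [-0.04 -0.02  0.06]
0.253 [0.5572 0.2135 0.2529] [-1.22  0.74  1.  ] [0.11 0.06 0.01]
0.251 [0.557  0.2136 0.2509] [-0.71  0.53 -0.52] [0.07 0.03 0.02]
0.249 [0.557  0.2137 0.2489] [-0.12  0.3   0.41] [ 0.19  0.07 -0.  ]
0.247 [0.5569 0.2138 0.2468] [ 0.04  1.75 -0.69] [0.43 0.18 0.03]
0.245 [0.5569 0.214  0.2448] [-1.25  1.92 -0.24] [ 0.35  0.34 -0.01]
0.243 [0.5567 0.2143 0.2428] [-1.69  0.56 -0.36] [ 0.18  0.29 -0.03]
0.241 [0.5566 0.2144 0.241 ] [-0.31  0.17  0.49] [ 0.07  0.12 -0.01]
17.925
```

```bash
python3 - <<'E'
from h import *
p=np.array(get_obs()['position']);t=p[:2].copy()
hand.move_gripper(.042);bot.dwell(.3)
f0=np.mean([(bot.dwell(.03),get_obs()['wrist_force'])[1] for _ in range(5)],0);print('f0',f0)
z=.241; hand.move_gripper(.02,90);o=get_obs();print(o['gripper_width'],o['grip_force'],np.array(o['wrist_force'])-f0)
log=[]
def meas():
    return np.mean([(bot.dwell(.015),get_obs()['wrist_force'])[1] for _ in range(4)],0)-f0
while z>.228 and get_obs()['time_s']<38:
    f=meas(); log.append((round(z,4),round(get_obs()['position'][2],4),*f.round(1)))
    if f[2]>20.7: break
    z-=.0004 if f[2]<14 else .00015
    bot.servo_line([*t,z],velocity=.02)
for l in log[::max(1,len(log)//25)]+log[-3:]: print(*l)
o=get_obs();print(o['time_s'],o['position'],o['ft_torque'],o['gripper_width'])
E
```

```text
f0 [ 0.00274131 -0.13082625  0.04607885]
0.02828106067453884 88.46727306372486 [-3.68068711 -0.04390534  3.91757261]
0.241 0.2412 -3.0 -0.3 5.1
0.2406 0.2412 -4.8 0.0 8.0
0.2402 0.2411 -5.2 -0.1 10.3
0.2398 0.2409 -5.9 -0.3 12.3
0.2394 0.2406 -6.0 -0.7 12.6
0.239 0.2403 -6.3 -0.4 13.3
0.2386 0.2399 -6.4 -0.6 13.7
0.2382 0.2395 -6.5 -0.8 13.7
0.2378 0.2392 -6.4 -0.4 13.4
0.2374 0.2388 -6.7 -0.5 14.8
0.2372 0.2387 -6.7 -0.6 15.3
0.2371 0.2386 -7.0 -1.3 15.4
0.2369 0.2385 -6.6 -1.0 15.8
0.2368 0.2383 -6.9 -0.8 15.7
0.2366 0.2382 -7.0 -0.7 15.2
0.2365 0.2381 -6.9 -1.0 15.7
0.2363 0.2379 -7.0 -1.3 16.0
0.2362 0.2378 -7.1 -0.9 15.8
0.236 0.2377 -7.1 -1.4 16.0
0.2359 0.2375 -7.2 -0.6 16.4
0.2357 0.2374 -6.6 -0.8 16.4
0.2356 0.2373 -7.8 -0.8 16.2
0.2354 0.2372 -7.5 -0.9 17.3
0.2353 0.2371 -7.4 -0.8 17.6
0.2351 0.237 -8.1 -1.3 17.9
0.235 0.237 -8.0 -0.8 17.8
0.2348 0.2369 -8.3 -1.1 19.4
0.2347 0.2368 -8.1 -1.0 19.9
0.2345 0.2368 -8.4 -1.2 20.7
0.2344 0.2367 -8.9 -1.2 21.6
0.2347 0.2368 -8.1 -1.0 19.9
0.2345 0.2368 -8.4 -1.2 20.7
0.2344 0.2367 -8.9 -1.2 21.6
28.1917 [0.55647823 0.21466454 0.23672142] [-0.26902332  1.85610202  0.02093463] 0.028438277618896488
```

The push climbed smoothly from 12 to 17 N, then rose steeply after 4.4 mm of travel, which means home. I relieve the side load, confirm at about 22 N, then let go and look.

```bash
python3 - <<'E'
from h import *
f0=np.array([0,-.13,.05]);x,y=.5566,.2144
p=np.array(get_obs()['position']);x,y=.5566,.2147;z=.2344
def meas(): return np.mean([(bot.dwell(.015),get_obs()['wrist_force'])[1] for _ in range(4)],0)-f0
for i in range(6):
    f=meas();print(round(x,4),get_obs()['position'][2].round(4),f.round(1))
    if f[0]>-3 or f[2]>24: break
    x-=.0003;bot.servo_line([x,y,z],velocity=.02)
for i in range(12):
    f=meas();print(round(z,4),get_obs()['position'][2].round(5),f.round(1))
    if f[2]>22: break
    z-=.00015;bot.servo_line([x,y,z],velocity=.02)
bot.dwell(.3);hand.move_gripper(.055);bot.servo_line([x,y,.33],velocity=.15)
bot.servo_line([x-.04,y+.05,.33],velocity=.2);a=snap('wrist');s=snap('scene');bot.servo_line([x+.04,y+.02,.33],velocity=.2);b=snap('wrist')
o=get_obs();print(o['time_s'],o['wrist_force'])
pickle.dump([a,s,b],open('E.pkl','wb'))
k=lambda f,x,y,w,h,s:cv2.resize(f[y:y+h,x:x+w,::-1],None,fx=s,fy=s,interpolation=cv2.INTER_CUBIC)
cv2.imwrite('pics/e.png',np.hstack([k(s['frame'],350,110,60,90,20/3),k(a['frame'],300,170,100,150,4)]))
E
```

```text
0.5566 0.2367 [-8.9 -1.5 21.5]
0.5563 0.2367 [-8.  -2.3 21.1]
0.556 0.2368 [-7.1 -2.  20.4]
0.5557 0.2367 [-5.6 -2.3 19.7]
0.5554 0.2367 [-5.2 -2.6 19.2]
0.5551 0.2368 [-3.8 -2.3 18.4]
0.2344 0.23677 [-3.6 -2.6 18.1]
0.2342 0.23674 [-3.5 -2.5 18.8]
0.2341 0.23675 [-3.9 -3.  19.7]
0.2339 0.23673 [-3.8 -3.  21.3]
0.2338 0.23669 [-5.  -2.4 21.9]
0.2336 0.23667 [-5.2 -2.8 23.1]
34.4 [-0.1475242   0.81721784  0.00671106]
```

View pics/e.png

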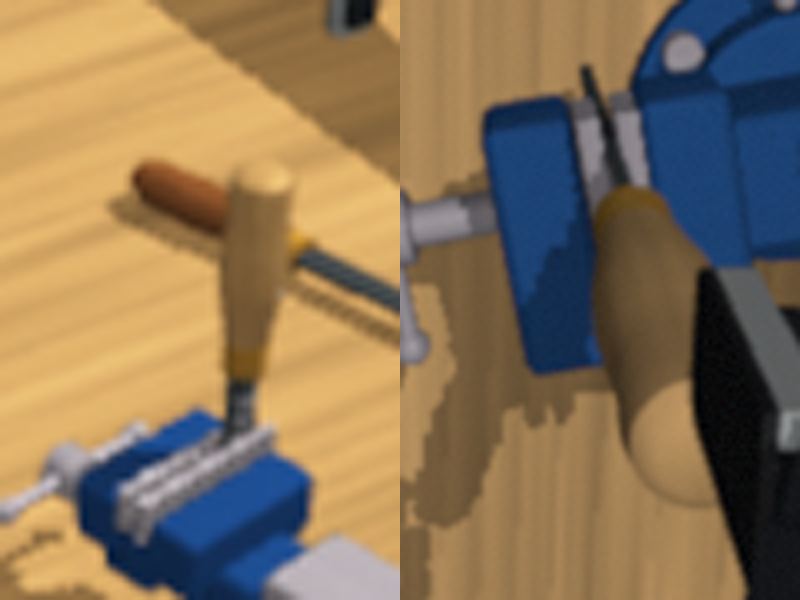

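The handle stands upright on the tang, ferrule at scene (386,164) sitting directly on the dark blade with no bright tang showing. The fingers are clear above it. While pressing, the push went from 18 to 23 N with only 0.1 mm of movement, so it is home.

```bash
python3 - <<'E'
from h import *
bot.dwell(.3);print(hand_in(),get_obs()['time_s'])
E
```

```text
the job is handed in; nothing more can be done
the job is handed in; nothing more can be done
```

The pale wooden handle is pressed home on the file's shoulder (last push reading about 23 N) and stands upright and released. I handed the job in at about 35 s; no verdict came back.

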